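# Set out the turned lamp parts for glue-up

### The job

Set out the turned lamp parts on the plywood layout board, ready for glue-up: stand the pale wooden column centred on the dark lamp base and lay the black collar flat, centred on top of the column; stand the brass ferrule on the board midway between the lamp base and the green glue tin, and the red finial on the board directly behind the glue tin (behind is towards the board's metal fence), leaving a gap of about 30 mm between tin and finial. All parts end upright and let go; leave the wrench, the wax jar and the brush where they are.

Things in the scene. Friction and masses are not known exactly. Their poses are not given: they have to be found in the camera images.
- column_mid (a point): Loose: the pale maple lamp column, an upright turned cylinder, diameter 50 mm, height 60 mm, with a shallow groove near each end and flat ends; plain, 50 mm wide, from 15 to 45 mm above its foot. Point: its centre, 30 mm above its foot. z is its axis, up. It starts standing on a thin grey mat (4 mm thick) beside the board. About 90 g.
- collar_mid (a point): Loose: the black collar, a flat ring, outer diameter 54 mm, hole 22 mm, height 20 mm, lying flat on the grey mat. Point: its centre, 10 mm above its underside. z up. About 40 g.
- ferrule_mid (a point): Loose: the brass ferrule, a short upright tube, outer diameter 36 mm, bore 24 mm, height 30 mm, on the grey mat. Point: its centre, 15 mm above its foot. z up. About 70 g.
- finial_mid (a point): Loose: the red turned finial, foot diameter 36 mm, body diameter 42 mm from 10 to 32 mm above its foot, domed top, height 46 mm, standing on the grey mat. Point: on its axis, 23 mm above its foot. z up. About 40 g.
- lamp_base: Fixed to the board: the dark wooden lamp base, a round disc 84 mm across at the foot with a flat 74 mm top, 22 mm high. Origin: centre of its underside, at the board's top face. Its x axis points towards the fence, like the board's.
- tin: Fixed to the board: the round green glue tin with a small bare-metal cap on its green lid, diameter 66 mm, height 43 mm. Origin: centre of its underside, at the board's top face. Its x axis points towards the fence, like the board's. Tin and lamp base stand 180 mm apart, side by side along the fence; which is left and which right varies.
- board: Fixed: the plywood layout board, 270 mm (x) by 320 mm (y), 15 mm thick, with a bare metal fence 15 mm wide and 12 mm high above the board along its far (+x) edge. Origin: centre of its underside, on the table. x points squarely at the fence (behind), y to the left, z up. It lies left or right of the robot's middle, the grey mat on the other side.
- wrench: Bystander, loose: a steel wrench lying flat beyond the work, to the left. Origin: near its middle, on its underside; x along its length. Leave it alone.
- wax_jar: Bystander, loose: an amber wax jar with a dark lid, diameter 70 mm, height 75 mm, beyond the work. Origin: centre of its underside. Leave it alone.
- dust_brush: Bystander, loose: a bench brush lying flat beyond the work, to the right. Origin: near its middle, on its underside; x along its length. Leave it alone.
There are look-alikes about, which are no part of the job. Of the things shaped like the part that bears collar_mid, the black one is meant.

How it is judged:
By the outcome, as a careful person would: the job done as asked, in the order asked, and still so for the second after the job is handed in, with the robot touching nothing.
It also fails if it takes over 112 s, if anything falls off the work surface, if the arm or the gripper's body presses on something with over 40 N, if the wrist force passes 120 N, or if a joint passes its speed limit or range.

### The arm

A 6-joint arm with a two-finger parallel gripper is mounted at the origin on the work surface. World frame = base frame: x ahead of the robot, y to its left, z up, the work surface at z = 0. Lengths are in mm, angles in degrees, forces in N, time in s.
With the tool pointing down it reaches from about 350 to 850 mm from the base axis. Payload 8.1 kg.
Tool frame: the origin (TCP) lies midway between the tips of the shut fingers; the grasp point (between the pads) lies 19 mm behind it (r.grasp_offset is the distance from the TCP to the grasp point, in mm); z points along the fingers, x is the direction in which the jaws open and shut, and the axes are right-handed (so a half turn about z gives the same grasp; the last joint's range is limited). The gripper opens to 85 mm and grips with 20 to 120 N. Pads are 22 mm wide; open, the fingers measure 114 mm over their backs; the gripper's body (76 mm by 85 mm) begins 54 mm behind the grasp point. The pads swing forward as they close: fully open they stand 13 mm farther back than shut.
Start: joints at [-78.69, 7.471, 85.268, -0, 87.261, -4.893], TCP at [167.447, -576.165, 198.592] pointing down, gripper open.
Joint ranges: [-169.43, 169.43], [-51.17, 129.36], [1.28, 143.12], [-76.62, 256.62], [0, 156.53], [-152.29, 152.29]. Speed limits (degrees/s): [136.94, 136.94, 159.86, 180, 180, 180].

### API

Orientations are given as [roll, pitch, yaw] about the fixed x, y, z axes, in that order (R = Rz(yaw) Ry(pitch) Rx(roll)).
In Python, from bench import r, optics, hand_in gives the robot as it stands.
- The arm moves only by the shell command python3 -m pendant 'ROWS' [FORCE]. ROWS is JSON, a list of rows, each a list of 5 numbers: the opening, from 0 (shut) to 1 (fully open), then the shift along the tool's x, y, z in mm, then the turn about the tool's z in degrees. A call has 1 to 10 rows; each row shifts and turns the commanded pose from where the row before left it, along the tool's axes as they then stand; what a row does not reach is not made up. A row lasts 1/10 s, in which the tool goes at most 50 mm and 8.59 degrees, less where a joint would pass 70% of its speed; a pose out of reach is approached as far as the arm can. A call with a gripper value outside its range is refused whole. The fingers move at their own pace and stop on an object; FORCE is the grip in N (left out, the last holds). Time passes only in rows, so rows that do not move let the fingers close. It gives the time, the measured TCP pose, the force and the opening at its end, in the units of the state.
- r.sense(): the state, without advancing time (a new reading comes with each control period).
- optics.snapshot(name): name is "side" or "top"; returns (picture, depth): 480x640x3 uint8, blue, green, red; 480x640 float32, mm along the optical axis (not along the pixel's ray), 0 where there is no reading.
- optics.camera_params(name): a dict with "camera_matrix" (3x3 intrinsics, pixels), "eye" and "orientation" of the camera in the world. Camera axes: x right, y down, z forward; pixel columns grow to the right and rows downward; lengths in mm; the calibration is good to about 2 mm. A picture is of the moment at which its call begins. camera_params takes no time and is no camera call.
- hand_in(): hands the job in, once; it reports no verdict.
Trained networks look in the newest picture that a camera, given by its name, has taken for a name from the list of things; names that differ only in an ending like _2 or _b are one class to them, and where a whole thing is asked for, a point or a joint stands for the part that bears it (a point fixed in the world has none). Each returns a list of dicts, best first, with "score" (0 to 1); they miss things now and then, are a little off and sometimes report something else, mostly with a low value. They report only what shows in the picture. A call takes as long as a camera call. They do not tell look-alikes from the thing itself.
- optics.search_frame(camera, query): "at" ([x, y, z] in mm, in world coordinates, good to about 4 mm: the middle of the surface that is visible of it).
The state is a dict: "time": time; "joint_pos": joint angles; "qd": joint speeds; "joint_efforts": joint torques, N m; "tool_pos": TCP position; "tcp_rot": TCP orientation; "ft_force": force on the tool from outside, world axes, zero at the start; "wrist_torque": the same for the moment, N m; "finger_gap": finger opening in mm.
Only numpy, scipy, OpenCV 4.12 (cv2) and the standard library are available. Lean on these libraries where they do the work, as an engineer would, in place of code of your own. Each camera call takes 0.05 s, during which the arm holds its last target. There are 200 camera calls.

## Working session

There is one attempt and no reset: what is moved stays moved. The work goes in short steps, Python scripts to look and compute and a shell command to move; the robot and the scene stay as the last step left them, time stands still between calls to the robot, and variables do not carry over. Pictures are saved under pics/ and viewed, about 12 in all and at most 16, crops included, and the job is handed in when it is done.

```bash
ls; mkdir -p pics
cat > h.py <<'E'
import numpy as np, cv2
from scipy.spatial.transform import Rotation as R
from bench import r, optics, hand_in
def snap(cam):
    p,d=optics.snapshot(cam); return p,d
def cam(c):
    q=optics.camera_params(c); return np.array(q["camera_matrix"]),np.array(q["eye"]),q["orientation"]
def rot(o):
    o=np.array(o,float)
    return o if o.shape==(3,3) else R.from_euler('xyz',o,degrees=True).as_matrix()
def cloud(c,d):
    K,e,o=cam(c);v,u=np.mgrid[0:480,0:640]
    P=np.stack([(u-K[0,2])/K[0,0]*d,(v-K[1,2])/K[1,1]*d,d],-1)
    W=P@rot(o).T+e; W[d<=0]=np.nan; return W
def proj(c,p):
    K,e,o=cam(c); q=K@(rot(o).T@(np.array(p,float)-e)); return q[:2]/q[2]
E
python3 - <<'E'
from h import *
for c in("top","side"):
    p,d=snap(c); cv2.imwrite(f"pics/{c}0.png",p); np.savez(f"{c}0.npz",p=p,d=d)
    print(c,optics.camera_params(c))
    for n in["column_mid","collar_mid","ferrule_mid","finial_mid","lamp_base","tin","board","wrench","wax_jar","dust_brush"]:
        for x in optics.search_frame(c,n): print(n,np.round(x["at"]),round(x["score"],2),np.round(proj(c,x["at"])))
print(r.sense(), r.grasp_offset)
E
```

```text
pics
top {'camera_matrix': array([[514.78759472,   0.        , 318.75979892],
       [  0.        , 514.78759472, 241.19679084],
       [  0.        ,   0.        ,   1.        ]]), 'eye': array([ 403.45942629,   -7.97949094, 1093.68723111]), 'orientation': array([-171.41243025,   -0.83539751,  -90.36024617])}
column_mid [ 569. -152.   66.] 0.73 [382. 236.]
collar_mid [340. -63.  17.] 0.73 [338. 350.]
collar_mid [ 332. -205.   18.] 0.68 [407. 354.]
collar_mid [477.  -7.  19.] 0.6 [311. 283.]
collar_mid [ 474. -147.   25.] 0.56 [378. 284.]
ferrule_mid [ 448. -279.   32.] 0.78 [443. 296.]
finial_mid [ 551. -276.   45.] 0.68 [440. 246.]
lamp_base [478. 122.  38.] 0.56 [248. 283.]
tin [474. 299.  57.] 0.89 [158. 285.]
board [511. 221.  14.] 0.91 [202. 268.]
wrench [743. 194.   8.] 0.77 [218. 162.]
wrench [ 728. -202.   21.] 0.23 [400. 167.]
wax_jar [775. -17.  72.] 0.59 [315. 138.]
dust_brush [ 727. -205.   21.] 0.92 [402. 167.]
side {'camera_matrix': array([[617.26425215,   0.        , 315.80478959],
       [  0.        , 617.26425215, 238.26456895],
       [  0.        ,   0.        , 
[... 761 characters left out ...]
10. 389.]
{'time': 1.1, 'joint_pos': array([-7.86900273e+01,  7.47097084e+00,  8.52674589e+01,  5.12781989e-04,
        8.72611890e+01, -4.89276331e+00]), 'qd': array([-0.02718135,  0.07363581, -0.03462568,  0.11235395,  0.06354969,
       -0.05968496]), 'joint_efforts': array([-7.00501623e-04, -5.69327223e+01, -5.00872350e+01,  1.02619774e-04,
        1.37452844e-03, -6.51747200e-06]), 'tool_pos': array([ 167.45166351, -576.16825888,  198.59753281]), 'tcp_rot': array([-1.79999522e+02, -4.23485309e-04, -7.37972885e+01]), 'ft_force': array([-0.34309097, -0.76256107, -0.14698749]), 'wrist_torque': array([-0.0032932 ,  0.02518276,  0.0171463 ]), 'finger_gap': 85.116267445813} 18.700000000000003
```

View pics/top0.png

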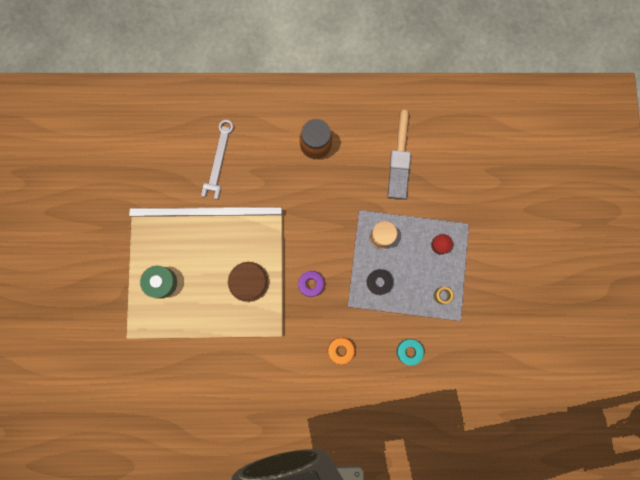

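Run:
```python
from h import *
p=np.load("top0.npz")["p"]; cv2.imwrite("pics/crop0.png",cv2.resize(p[215:375,290:460],None,fx=3.5,fy=3.5,interpolation=2))
```

```text
(no output)
```

View pics/crop0.png

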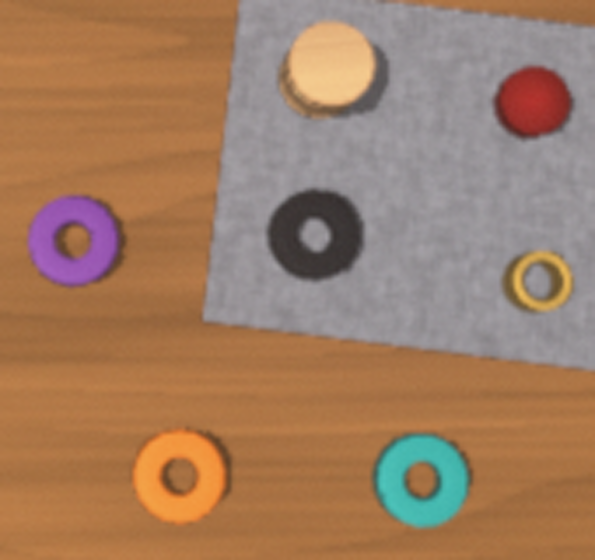

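Four rings are in the picture: purple (311,283), orange (341,351), teal (411,352) and black (379,282). The black one on the mat is the collar, as the crop confirms. The tin is at (157,282) on the left, the base at (247,281), and the fence is at the top. Next I measure the poses precisely.

```bash
cat >> h.py <<'E'
def measure(c,d,guess,zlo,zhi,rad):
    W=cloud(c,d).reshape(-1,3)
    m=(np.hypot(W[:,0]-guess[0],W[:,1]-guess[1])<rad)&(W[:,2]>zlo)&(W[:,2]<zhi)
    q=W[m]
    (cx,cy),rr=cv2.minEnclosingCircle(q[:,:2].astype(np.float32)) if len(q)>3 else ((0,0),0)
    return np.round([len(q),cx,cy,2*rr,*q.mean(0)],1) if len(q) else None
E
python3 - <<'E'
from h import *
G={"column":(564,-150,60,68,40),"collar":(474,-147,20,28,40),"ferrule":(446,-277,29,38,35),"finial":(548,-273,30,54,35),"base":(478,125,32,42,55),"tin":(474,303,53,62,50),"cap":(474,303,62,80,50)}
for c in("top","side"):
    d=np.load(f"{c}0.npz")["d"]; W=cloud(c,d)
    for n,g in G.items(): print(c,n,measure(c,d,g[:2],g[2],g[3],g[4]))
    q=W.reshape(-1,3); 
    for x,y in((400,220),(520,-210),(420,-210),(400,50),(620,0)):
        m=np.hypot(q[:,0]-x,q[:,1]-y)<12; print(" z at",x,y,np.nanmedian(q[m,2]).round(1),q[m,2].std().round(2))
    # board
    m=(q[:,0]>300)&(q[:,0]<680)&(q[:,1]>30)&(q[:,1]<420)&(q[:,2]>9)
    rc=cv2.minAreaRect(q[m][:,:2].astype(np.float32)); print(rc)
    m&=(q[:,2]>22)&(q[:,0]>570); f=q[m]; print("fence",len(f),cv2.minAreaRect(f[:,:2].astype(np.float32)), "slope deg",np.degrees(np.polyfit(f[:,1],f[:,0],1)[0]))
E
```

```text
top column [ 429.   575.4 -156.9   50.4  575.4 -157.    63.1]
top collar [ 401.   479.3 -150.5   53.5  478.9 -150.2   23.1]
top ferrule [ 128.   451.1 -282.6   35.9  451.3 -282.4   32.5]
top finial [ 316.   557.9 -282.4   42.8  556.2 -280.2   41.8]
top base [988.  481.2 124.2  73.7 480.9 124.2  36.1]
top tin [626.  479.9 303.6  66.5 479.8 303.6  55.4]
top cap None
 z at 400 220 13.8 1.98
 z at 520 -210 2.6 1.93
 z at 420 -210 2.3 2.38
 z at 400 50 -0.2 7.37
 z at 620 0 -0.8 2.02
((523.4783935546875, 214.8370361328125), (312.6380310058594, 321.43109130859375), 0.40492188930511475)
fence 1078 ((614.7301025390625, 215.22918701171875), (320.71856689453125, 45.245872497558594), 89.7958984375) slope deg -0.307710127281554
side column [ 343.   575.4 -154.5   52.2  574.3 -154.1   63.1]
side collar [ 379.   477.1 -149.3   60.8  477.9 -147.2   22.8]
side ferrule [ 117.   449.7 -280.9   38.6  449.3 -279.1   32.2]
side finial [ 251.   555.2 -278.5   42.7  552.8 -273.1   40.3]
side base [1395.   481.   125.5   76.3  479.4  127.3   36.1]
side tin [1448.   479.9  305.2   67.4  478.7  306.4   55. ]
side cap None
 z at 400 220 14.1 1.07
 z at 520 -210 2.5 1.29
 z at 420 -210 2.3 2.2
 z at 400 50 12.8 6.54
 z at 620 0 -0.8 1.23
((522.8451538085938, 215.29916381835938), (313.7827453613281, 321.9989318847656), 0.45218372344970703)
fence 1775 ((629.26025390625, 215.98594665527344), (19.174190521240234, 320.850830078125), 0.3200441598892212) slope deg -0.38078467580486997
```

```bash
cp pics/side0.png pics/s.png
```

```text
(no output)
```

View pics/side0.png

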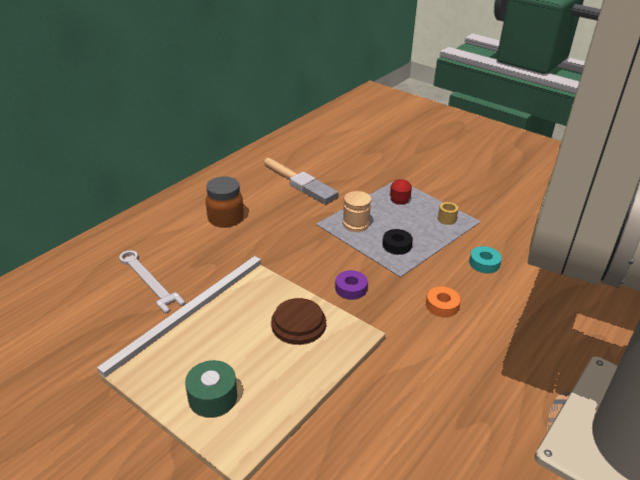

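The side view agrees with the top one: the same black ring is on the mat, at (397,240). First I turn the tool to yaw 0, so that its x is world x, its y is −world y and its z points down.

```bash
python3 -m pendant '[[1,0,0,0,-8.2],[1,0,0,0,-8.2],[1,0,0,0,-8.2],[1,0,0,0,-8.2],[1,0,0,0,-8.2],[1,0,0,0,-8.2],[1,0,0,0,-8.2],[1,0,0,0,-8.2],[1,0,0,0,-8.2]]' 40
python3 -m pendant '[[1,20,-20,0,0],[1,42,-44,0,0],[1,42,-44,0,0],[1,42,-44,0,0],[1,42,-44,0,0],[1,42,-44,0,0],[1,42,-44,0,0],[1,42,-44,10,0],[1,42,-44,10,0],[1,42,-44,10,0]]'
```

```text
time: 2.0
tool_pos: [167.4, -576.2, 198.6]
tcp_rot: [180.0, 0.0, 0.3]
ft_force: [0.4, -0.3, -0.4]
finger_gap: 85.8
time: 3.0
tool_pos: [498.1, -230.4, 174.4]
tcp_rot: [180.0, -0.0, 0.0]
ft_force: [0.6, -2.0, 0.8]
finger_gap: 85.3
```

```bash
python3 -m pendant '[[1,30,-30,15,0],[1,30,-30,15,0],[1,0,0,20,0],[1,0,0,0,0],[1,0,0,0,0]]'
```

```text
time: 3.5
tool_pos: [556.2, -172.2, 124.1]
tcp_rot: [-180.0, 0.1, 0.0]
ft_force: [0.5, -1.0, 0.1]
finger_gap: 85.0
```

```bash
python3 -m pendant '[[1,19.2,-16.2,10,0],[1,0,0,30,0],[1,0,0,30,0],[1,0,0,25,0],[1,0,0,18,0],[1,0,0,0,0],[1,0,0,0,0]]'
python3 -m pendant '[[0.3,0,0,0,0],[0.3,0,0,0,0],[0.3,0,0,0,0],[0.3,0,0,0,0],[0.3,0,0,0,0],[0.3,0,0,0,0],[0.3,0,0,0,0]]' 40
```

```text
time: 4.2
tool_pos: [576.4, -157.0, 12.8]
tcp_rot: [180.0, -0.1, -0.1]
ft_force: [0.1, -0.1, 0.3]
finger_gap: 86.0
time: 4.9
tool_pos: [577.0, -156.4, 13.2]
tcp_rot: [179.9, -0.1, 0.0]
ft_force: [-2.3, -0.1, 7.2]
finger_gap: 47.8
```

```bash
python3 -m pendant '[[0,0,0,0,0],[0,0,0,0,0]]' 40
python3 -m pendant '[[0,0,0,-5,0],[0,0,0,-20,0],[0,0,0,-40,0],[0,0,0,-50,0],[0,0,0,-20,0],[0,0,0,0,0],[0,0,0,0,0]]'
python3 - <<'E'
from h import *
p,d=snap("side"); s=r.sense(); print(s["ft_force"],s["finger_gap"],s["tool_pos"])
u,v=proj("side",s["tool_pos"]).astype(int); print(u,v)
cv2.imwrite("pics/s1.png",cv2.resize(p[max(0,v-90):v+90,u-100:u+100],None,fx=3.5,fy=3.3))
E
```

```text
time: 5.1
tool_pos: [577.0, -156.4, 13.2]
tcp_rot: [179.9, -0.1, 0.0]
ft_force: [-2.5, -0.6, 7.7]
finger_gap: 48.2
time: 5.8
tool_pos: [576.2, -155.9, 146.6]
tcp_rot: [180.0, -0.1, 0.0]
ft_force: [-0.7, 0.8, -2.2]
finger_gap: 47.8
[ 0.23135453  0.37243568 -1.45010147] 47.78294352382059 [ 575.26207697 -155.55509798  145.11621072]
359 159
```

View pics/s1.png

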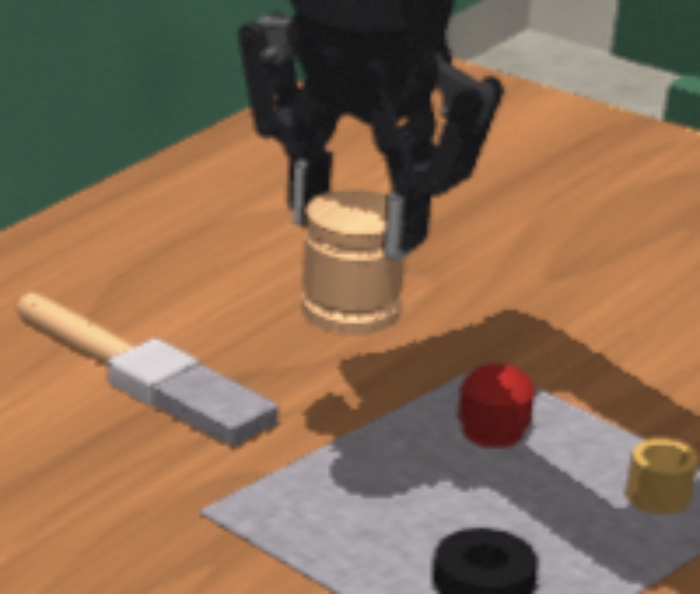

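The column is held upright, but the pads sit high, in the upper groove (gap 48 mm). I work out where the fingertips are relative to the TCP.

Run:
```python
from h import *
for z in(145,155,160,165,170,175,180,190):
    for dx in(-24,-30,24,30):
        u,v=proj("side",(575.5+dx,-155.6,z)); print(z,dx,round((u-259)*3.5),round((v-69)*3.3),end=' | ')
    print()
```

```text
145 -24 390 313 | 145 -30 400 316 | 145 24 313 283 | 145 30 303 280 | 
155 -24 392 296 | 155 -30 402 300 | 155 24 313 267 | 155 30 304 264 | 
160 -24 392 288 | 160 -30 402 291 | 160 24 314 259 | 160 30 304 255 | 
165 -24 393 279 | 165 -30 403 283 | 165 24 314 251 | 165 30 305 247 | 
170 -24 394 271 | 170 -30 404 274 | 170 24 315 242 | 170 30 305 239 | 
175 -24 394 262 | 175 -30 404 266 | 175 24 315 234 | 175 30 306 230 | 
180 -24 395 254 | 180 -30 405 257 | 180 24 316 225 | 180 30 306 222 | 
190 -24 396 236 | 190 -30 407 240 | 190 24 317 208 | 190 30 307 205 |
```

Run:
```python
from h import *
p,d=snap("side"); W=cloud("side",d)
for n,(x,y) in {"coltop":(345,215),"colmid":(352,280),"colbot":(352,318),"padR":(397,225),"padRtip":(397,245),"padRlow":(397,252),"padL":(299,205),"padLlow":(299,218)}.items():
    u=int(259+x/3.5+.5);v=int(69+y/3.3+.5); print(n,u,v,W[v,u].round(1), p[v,u])
m=(W[...,2]>100)&(np.hypot(W[...,0]-575,W[...,1]+156)<45)&(p[...,2]>p[...,0]*1.4)&(p[...,2]>60); q=W[m]; print(len(q),np.percentile(q[:,2],[0,2,50,98,100]), q[q[:,2]>q[:,2].max()-2].mean(0)); print(r.sense()["tool_pos"])
```

```text
coltop 358 134 [ 579.3 -152.4  194.5] [151 204 245]
colmid 360 154 [ 560.7 -134.6  170. ] [ 90 123 160]
colbot 360 165 [ 561.5 -137.9  146.6] [105 141 186]
padR 372 137 [ 546.4 -145.8  202.6] [104 104 107]
padRtip 372 143 [ 545.6 -146.1  191.5] [101 102 104]
padRlow 372 145 [ 545.5 -146.4  187.6] [ 98  99 100]
padL 344 131 [ 602.4 -143.2  196.1] [117 117 120]
padLlow 344 135 [ 602.  -143.1  188.6] [117 118 120]
1268 [134.06357043 137.44663214 180.35135402 373.74383425 376.99333379] [ 577.4421635  -116.75985801  375.86214548]
[ 574.80493844 -155.36201904  144.31901737]
```

The pads hold the top of the column, with the tips roughly 38 mm behind the TCP at this opening. The hold is secure, so I carry it over the base.

```bash
python3 -m pendant '[[0,-7,-20,0,0],[0,-12,-40,0,0],[0,-12,-40,0,0],[0,-12,-40,0,0],[0,-12,-40,0,0],[0,-12,-40,0,0],[0,-12,-35,0,0],[0,-10,-20,0,0],[0,-5,-5,0,0],[0,0,0,0,0]]'
python3 -m pendant '[[0,0,0,0,0],[0,0,0,0,0],[0,0,0,0,0]]'
python3 - <<'E'
from h import *
s=[r.sense() for _ in range(3)]; print(s[0]["tool_pos"])
for c in("top","side"):
    p,d=snap(c); np.savez(f"{c}1.npz",p=p,d=d); W=cloud(c,d)
    m=(W[...,2]>130)&(W[...,2]<200)&(np.hypot(W[...,0]-481,W[...,1]-125)<40)&(p[...,2]>p[...,0]*1.25)&(p[...,2]>60)
    q=W[m]; print(c,len(q),np.percentile(q,[1,99],axis=0).round(1))
    for lo in range(140,195,10):
        b=q[(q[:,2]>lo)&(q[:,2]<lo+10)]
        if len(b)>20: # circle fit r=25
            from scipy.optimize import least_squares
            print(lo,len(b),least_squares(lambda t:np.hypot(b[:,0]-t[0],b[:,1]-t[1])-25,[481,125],loss='soft_l1').x.round(1))
print(r.sense()["tool_pos"])
E
```

```text
time: 6.9
tool_pos: [480.6, 124.4, 144.8]
tcp_rot: [180.0, 0.1, 0.1]
ft_force: [-0.6, -0.7, -1.6]
finger_gap: 47.8
time: 7.2
tool_pos: [482.3, 123.2, 146.1]
tcp_rot: [180.0, 0.0, -0.1]
ft_force: [1.1, -0.3, 0.1]
finger_gap: 47.7
[482.31449168 123.1707395  146.10982775]Traceback (most recent call last):
  File "<stdin>", line 6, in <module>
    return _quantile_unchecked(
        a, q, axis, out, overwrite_input, method, keepdims, weights)
    return _ureduce(a,
                    func=_quantile_ureduce_func,
    ...<5 lines>...
                    overwrite_input=overwrite_input,
                    method=method)
    r = func(a, **kwargs)
    result = _quantile(arr,
                       quantiles=q,
    ...<2 lines>...
                       out=out,
                       weights=wgt)
    slices_having_nans = np.isnan(arr[-1, ...])
                                  ~~~^^^^^^^^^
IndexError: index -1 is out of bounds for axis 0 with size 0
```

```bash
cat >> h.py <<'E'
from scipy.optimize import least_squares
def fit(c,p,d,g,zlo,zhi,rad,ok,maxd=40):
    W=cloud(c,d); m=(W[...,2]>zlo)&(W[...,2]<zhi)&(np.hypot(W[...,0]-g[0],W[...,1]-g[1])<maxd)&ok(p.astype(int))
    b=W[m]
    return len(b), (least_squares(lambda t:np.hypot(b[:,0]-t[0],b[:,1]-t[1])-rad,g,loss='soft_l1').x.round(1) if len(b)>15 else None)
pale=lambda p:(p[...,2]>p[...,0]*1.25)&(p[...,2]>110)&(p[...,1]>80)
E
python3 -m pendant '[[0,0,0,25,0],[0,0,0,30,0],[0,0,0,25,0],[0,0,0,12,0],[0,0,0,0,0],[0,0,0,0,0]]'
python3 - <<'E'
from h import *
p,d=snap("side")
for lo in(55,62,69): print(fit("side",p,d,(481.,125.),lo,lo+7,25,pale))
p0=np.load("side0.npz")
for lo in(20,27,34): print("start",fit("side",p0["p"],p0["d"],(575.,-156.),lo,lo+7,25,pale))
s=r.sense();print(s["tool_pos"])
u,v=proj("side",(481,125,60)).astype(int)
cv2.imwrite("pics/s2.png",cv2.resize(p[v-80:v+70,u-90:u+90],None,fx=4,fy=4))
print(measure("side",d,(481,125),32,42,55))
E
```

```text
time: 7.85
tool_pos: [482.6, 124.0, 55.2]
tcp_rot: [-180.0, -0.0, -0.0]
ft_force: [0.6, -0.7, 0.1]
finger_gap: 47.8
(73, array([484.8, 122.8]))
(107, array([483.5, 123.7]))
(119, array([483.5, 123.7]))
start (79, array([ 575.9, -156.8]))
start (76, array([ 575.8, -156.7]))
start (76, array([ 575.9, -156.6]))
[483.2049291  124.16391082  55.81064735]
[780.  481.1 126.3  75.9 471.1 136.1  36. ]
```

View pics/s2.png

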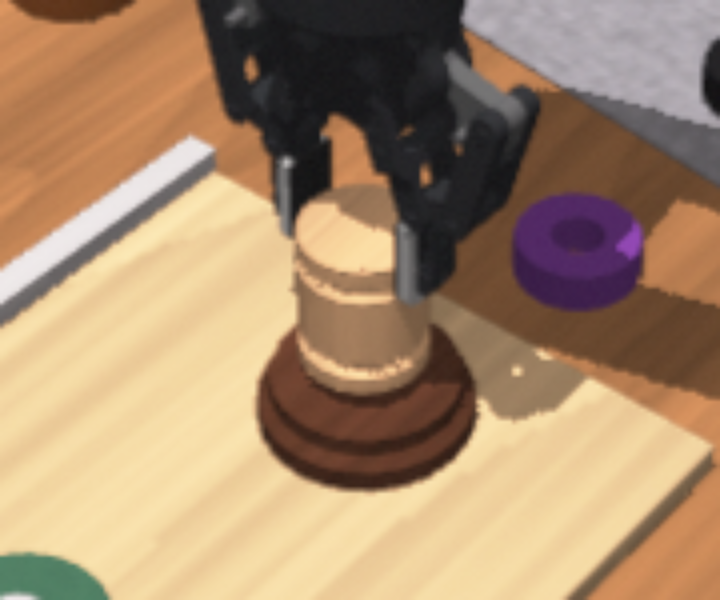

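The column hangs just above the base, about 2.5 mm too far towards the fence. I correct that and lower it until it touches.

```bash
python3 -m pendant '[[0,-2.5,-1.2,0,0],[0,0,0,4,0],[0,0,0,3,0],[0,0,0,0,0],[0,0,0,0,0]]'
python3 -m pendant '[[0,0,0,1,0],[0,0,0,1,0],[0,0,0,0,0]]'
```

```text
time: 8.4
tool_pos: [479.3, 125.3, 47.1]
tcp_rot: [180.0, 0.0, 0.0]
ft_force: [0.4, -0.2, -0.7]
finger_gap: 48.0
time: 8.7
tool_pos: [479.7, 125.5, 46.3]
tcp_rot: [-180.0, -0.0, 0.0]
ft_force: [-4.9, 0.1, 8.8]
finger_gap: 48.2
```

Contact. I release and lift.

```bash
python3 -m pendant '[[0.6,0,0,0,0],[0.7,0,0,0,0],[0.8,0,0,0,0],[1,0,0,0,0],[1,0,0,0,0],[1,0,0,-30,0],[1,0,0,-40,0],[1,0,0,-40,0],[1,0,0,-10,0]]'
python3 -m pendant '[[1,0,0,0,0],[1,0,40,0,0],[1,0,45,0,0],[1,0,45,0,0],[1,0,45,0,0],[1,0,45,0,0],[1,0,40,0,0],[1,0,12,0,0],[1,0,0,0,0],[1,0,0,0,0]]'
python3 - <<'E'
from h import *
pt,dt=snap("top"); ps,ds=snap("side")
for c,d in(("top",dt),("side",ds)): print(c,"column",measure(c,d,(481,125),90,103,40),"collar",measure(c,d,(478.7,-150),20,28,40))
for lo in(55,69): print(fit("side",ps,ds,(481.,125.),lo,lo+7,25,pale))
print(fit("top",pt,dt,(481.,125.),90,102,0,pale))
print(r.sense()["tool_pos"])
cv2.imwrite("pics/s3.png",ps)
E
```

```text
time: 9.6
tool_pos: [482.3, 125.8, 170.8]
tcp_rot: [-179.9, -0.4, 0.0]
ft_force: [0.3, 0.7, -0.5]
finger_gap: 85.4
time: 10.6
tool_pos: [478.8, -145.6, 163.9]
tcp_rot: [-179.9, 0.1, -0.0]
ft_force: [-0.3, 0.4, -0.6]
finger_gap: 85.6
top column [521.  480.2 124.6  50.1 479.8 124.5  95.8] collar [  15.   464.1 -162.9   18.   463.  -163.4   23. ]
side column [708.  479.5 125.7  53.6 477.8 128.1  95.7] collar [ 369.   479.1 -149.4   56.7  478.1 -147.8   22.8]
(107, array([480.3, 125.3]))
(110, array([480.3, 125.1]))
(521, array([479.8, 124.5]))
[ 479.33555522 -145.05606369  164.59671605]
```

View pics/s3.png

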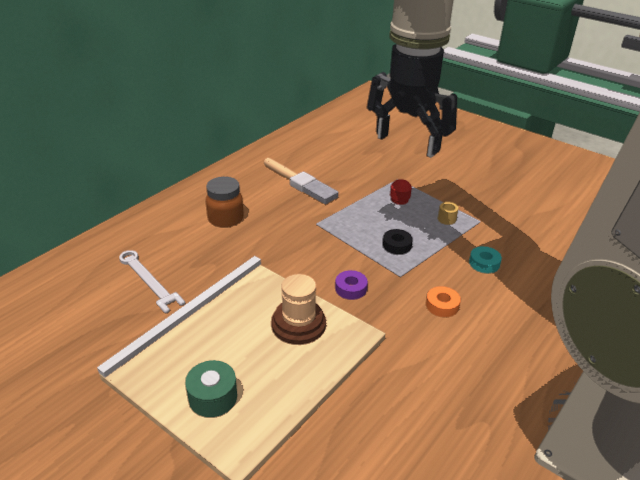

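The column stands centred within about 1 mm. Before the collar grasp I measure where the open fingertips are.

Run:
```python
from h import *
p,d=snap("side"); W=cloud("side",d); s=r.sense(); print(s["tool_pos"])
for a,b in((425,522-90),(522,-0)): pass
for lo,hi in((410,460),(495,550)):
    q=W[(W[...,0]>lo)&(W[...,0]<hi)&(abs(W[...,1]+145)<30)&(W[...,2]>60)]; z=np.sort(q[:,2]); print(lo,len(q),z[:8].round(1), q[q[:,2]<z[5]+5].mean(0).round(1))
```

```text
[ 479.45933221 -145.10719582  164.83976111]
410 3524 [209.9 210.1 210.5 211.5 211.7 211.9 212.  212.9] [ 432.2 -137.1  213.7]
495 1367 [209.6 210.1 210.6 211.3 211.4 211.5 211.6 211.7] [ 524.9 -141.5  213.5]
```

The open tips are 46 mm behind the TCP (38 mm at the 48 mm gap). For the collar I want the tips near z = 7 when closed, which means TCP z ≈ −32. I go down in stages, watching the force.

```bash
python3 -m pendant '[[1,0,4.9,20,0],[1,0,0,40,0],[1,0,0,40,0],[1,0,0,40,0],[1,0,0,25,0],[1,0,0,0,0],[1,0,0,0,0]]'
python3 - <<'E'
from h import *
p,d=snap("side"); W=cloud("side",d); s=r.sense(); print(s["tool_pos"])
for lo,hi in((410,445),(510,550)):
    q=W[(W[...,0]>lo)&(W[...,0]<hi)&(abs(W[...,1]+150)<13)&(W[...,2]>10)]; z=np.sort(q[:,2]); print(lo,len(q),z[:8].round(1))
cv2.imwrite("pics/s4.png",cv2.resize(p[140:290,310:490],None,fx=4,fy=4))
E
```

```text
time: 11.45
tool_pos: [479.6, -150.7, 0.7]
tcp_rot: [-180.0, 0.0, 0.1]
ft_force: [0.5, -0.3, 0.4]
finger_gap: 85.5
[ 480.77761413 -151.4148401     1.92531475]
410 1718 [44.6 46.4 47.2 47.5 48.2 48.8 49.  49.3]
510 669 [44.1 44.6 45.  47.5 48.1 48.2 48.3 48.5]
```

View pics/s4.png

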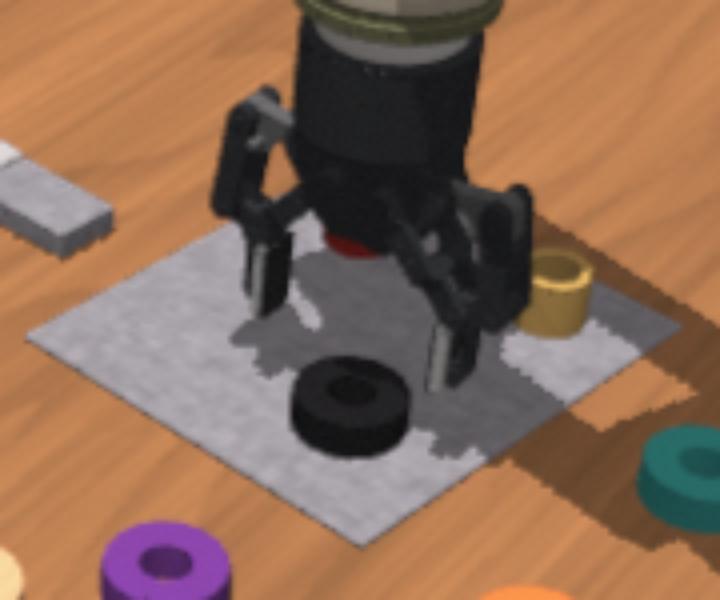

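The picture confirms it: the tips hang about 45 mm up, clear of the collar at (350,400) in the crop. I go lower.

```bash
python3 -m pendant '[[1,0,0,15,0],[1,0,0,10,0],[1,0,0,7,0],[1,0,0,0,0]]'
python3 -m pendant '[[0.5,0,0,0,0],[0.5,0,0,0,0],[0.4,0,0,0,0],[0.3,0,0,0,0],[0.3,0,0,0,0],[0.3,0,0,0,0],[0.3,0,0,0,0]]' 40
```

```text
time: 11.9
tool_pos: [479.1, -151.4, -32.1]
tcp_rot: [-180.0, 0.0, 0.0]
ft_force: [-0.8, 0.4, -1.3]
finger_gap: 85.6
time: 12.6
tool_pos: [480.2, -151.9, -30.7]
tcp_rot: [180.0, -0.1, 0.0]
ft_force: [-0.8, 0.5, 6.0]
finger_gap: 51.9
```

```bash
python3 -m pendant '[[0,0,0,-5,0],[0,0,0,-20,0],[0,0,0,-40,0],[0,0,0,-40,0],[0,0,0,-25,0],[0,0,0,0,0]]'
python3 -m pendant '[[0,0,-20,0,0],[0,0,-40,0,0],[0,0,-45,0,0],[0,0,-45,0,0],[0,0,-45,0,0],[0,0,-40,0,0],[0,0,-25,0,0],[0,0,-15,0,0],[0,0,0,0,0],[0,0,0,0,0]]'
python3 - <<'E'
from h import *
s=r.sense(); print(s["tool_pos"],s["finger_gap"])
p,d=snap("side"); W=cloud("side",d)
blk=lambda p:(p.max(-1)<70)
print(fit("side",p,d,(480.,125.),100,118,27,blk,36)); print(fit("side",p,d,(480.,125.),118,135,27,blk,36))
u,v=proj("side",(481,125,100)).astype(int)
cv2.imwrite("pics/s5.png",cv2.resize(p[v-80:v+70,u-90:u+90],None,fx=4,fy=4))
E
```

```text
time: 13.2
tool_pos: [482.6, -152.9, 103.5]
tcp_rot: [179.8, -0.4, 0.0]
ft_force: [0.7, 0.7, 0.2]
finger_gap: 52.0
time: 14.2
tool_pos: [478.8, 123.2, 97.4]
tcp_rot: [180.0, 0.1, 0.1]
ft_force: [1.2, 0.0, -0.8]
finger_gap: 51.5
[478.78836426 123.24407675  97.38373419] 51.497050110172275
(0, None)
(16, array([461.2, 120.3]))
```

View pics/s5.png

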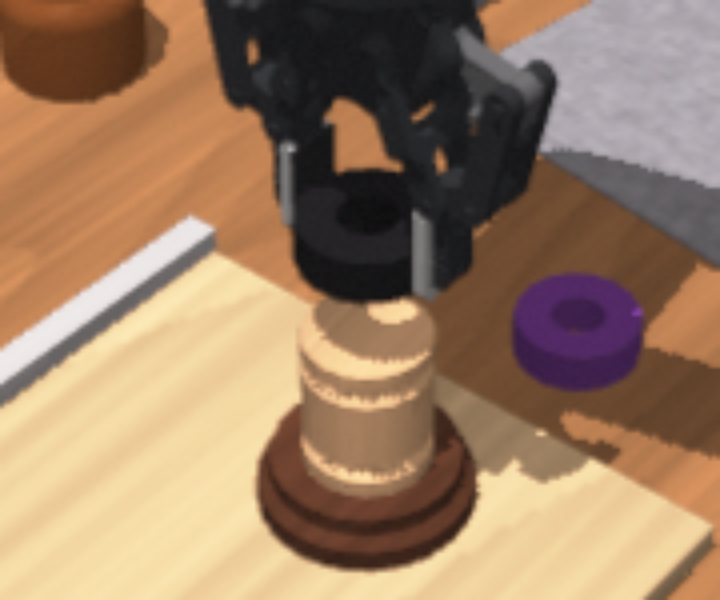

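The collar is held level above the column. I fit its outer wall, masking out the fingers.

Run:
```python
from h import *
p,d=snap("side"); W=cloud("side",d)
print(r.sense()["tool_pos"])
for lo in(128,133,138,143):
    b=W[(W[...,2]>lo)&(W[...,2]<lo+5)&(abs(W[...,0]-479)<22)&(W[...,1]>135)&(W[...,1]<160)]
    if len(b)>10: print(lo,len(b),least_squares(lambda t:np.hypot(b[:,0]-t[0],b[:,1]-t[1])-27,[480,125],loss='soft_l1').x.round(1))
```

```text
[479.16582119 122.5806903   97.74419193]
128 13 [480.5 123.6]
133 65 [479.9 124.4]
138 68 [480.2 124.3]
143 72 [479.8 124.4]
```

```bash
python3 -m pendant '[[0,0.2,-0.7,10,0],[0,0,0,15,0],[0,0,0,6,0],[0,0,0,0,0],[0,0,0,0,0]]'
python3 -m pendant '[[0,0,0,1,0],[0,0,0,1,0],[0,0,0,0,0]]'
```

```text
time: 14.8
tool_pos: [479.3, 123.9, 66.8]
tcp_rot: [180.0, 0.1, -0.0]
ft_force: [0.1, -0.5, -0.2]
finger_gap: 52.5
time: 15.1
tool_pos: [479.8, 124.2, 65.5]
tcp_rot: [-180.0, -0.0, 0.0]
ft_force: [0.6, -0.7, -1.1]
finger_gap: 51.5
```

```bash
python3 -m pendant '[[0,0,0,1,0],[0,0,0,1,0],[0,0,0,0,0]]';python3 -m pendant '[[0,0,0,0.7,0],[0,0,0,0,0]]'
```

```text
time: 15.4
tool_pos: [479.5, 124.1, 63.1]
tcp_rot: [180.0, 0.0, 0.0]
ft_force: [0.1, 0.2, 0.2]
finger_gap: 52.3
time: 15.6
tool_pos: [479.6, 124.1, 62.5]
tcp_rot: [180.0, 0.0, 0.0]
ft_force: [-0.5, 1.0, -0.9]
finger_gap: 52.2
```

```bash
python3 -m pendant '[[0,0,0,0.7,0],[0,0,0,0,0]]';python3 -m pendant '[[0,0,0,0.7,0],[0,0,0,0,0]]'
```

```text
time: 15.8
tool_pos: [479.7, 124.2, 62.2]
tcp_rot: [-180.0, -0.0, 0.0]
ft_force: [-1.5, -0.4, 4.5]
finger_gap: 52.1
time: 16.0
tool_pos: [479.8, 124.2, 62.3]
tcp_rot: [180.0, -0.0, 0.0]
ft_force: [-5.3, -1.2, 10.6]
finger_gap: 52.0
```

```bash
python3 -m pendant '[[0.68,0,0,0,0],[0.72,0,0,0,0],[0.8,0,0,0,0],[1,0,0,0,0],[1,0,0,0,0],[1,0,0,-30,0],[1,0,0,-40,0],[1,0,0,-20,0]]'
python3 -m pendant '[[1,0,25,0,0],[1,-3,45,0,0],[1,-4,45,0,0],[1,-4,45,0,0],[1,-4,45,0,0],[1,-4,45,0,0],[1,-4,45,0,0],[1,-4,45,0,0],[1,-2,40,0,0],[1,0,20,0,0]]'
python3 - <<'E'
from h import *
pt,dt=snap("top"); ps,ds=snap("side"); print(r.sense()["tool_pos"])
for c,d in(("top",dt),("side",ds)): print(c,"collar",measure(c,d,(480,125),111,125,45))
W=cloud("side",ds)
for lo in(100,107):
    b=W[(W[...,2]>lo)&(W[...,2]<lo+7)&(np.hypot(W[...,0]-480,W[...,1]-125)<40)]; print(lo,len(b),least_squares(lambda t:np.hypot(b[:,0]-t[0],b[:,1]-t[1])-27,[480,125],loss='soft_l1').x.round(1))
print(fit("side",ps,ds,(481.,125.),60,75,25,pale))
E
```

```text
time: 16.8
tool_pos: [481.0, 124.3, 154.5]
tcp_rot: [-180.0, -0.2, 0.0]
ft_force: [-0.0, 0.8, 0.5]
finger_gap: 85.0
time: 17.8
tool_pos: [449.9, -279.1, 151.1]
tcp_rot: [179.9, 0.0, -0.1]
ft_force: [0.0, 0.7, 0.3]
finger_gap: 85.3
[ 450.08626471 -278.49764485  150.98848394]
top collar [526.  480.6 125.1  53.8 480.2 125.2 115.8]
side collar [711.  481.2 126.4  57.9 478.7 128.7 115.6]
100 170 [480.5 126.6]
107 219 [480.2 126.4]
(235, array([480.4, 125.3]))
```

The collar sits centred within about 1 mm. Next the ferrule.

```bash
python3 -m pendant '[[1,0.6,3,20,0],[1,0,0,40,0],[1,0,0,40,0],[1,0,0,40,0],[1,0,0,25,0],[1,0,0,14,0],[1,0,0,0,0]]'
python3 -m pendant '[[0.5,0,0,0,0],[0.4,0,0,0,0],[0.2,0,0,0,0],[0.1,0,0,0,0],[0.1,0,0,0,0],[0.1,0,0,0,0],[0.1,0,0,0,0]]' 40
```

```text
time: 18.6
tool_pos: [449.9, -277.0, -29.8]
tcp_rot: [-179.8, 0.2, 0.0]
ft_force: [-1.0, -0.3, 0.2]
finger_gap: 85.3
time: 19.3
tool_pos: [452.4, -279.7, -26.2]
tcp_rot: [179.9, -0.1, -0.0]
ft_force: [-0.3, 0.2, 5.2]
finger_gap: 33.8
```

```bash
python3 -m pendant '[[0,0,0,-5,0],[0,0,0,-20,0],[0,0,0,-40,0],[0,0,0,-45,0],[0,0,0,-40,0],[0,0,-10,-10,0],[0,0,-30,0,0],[0,2,-45,0,0],[0,2,-45,0,0],[0,2,-45,0,0]]'
python3 -m pendant '[[0,3,-48,0,0],[0,3,-48,0,0],[0,3,-48,0,0],[0,3,-48,0,0],[0,3,-48,0,0],[0,3,-40,0,0],[0,3,-25,0,0],[0,2,-14,0,0],[0,0,0,0,0],[0,0,0,0,0]]'
```

```text
time: 20.3
tool_pos: [456.5, -102.1, 131.6]
tcp_rot: [-180.0, 0.0, -0.1]
ft_force: [1.3, -0.0, 0.0]
finger_gap: 33.9
time: 21.3
tool_pos: [479.9, 214.3, 131.7]
tcp_rot: [180.0, 0.0, 0.0]
ft_force: [0.3, -0.1, -0.3]
finger_gap: 33.9
```

```bash
python3 -m pendant '[[0,0,0,30,0],[0,0,0,40,0],[0,0,0,40,0],[0,0,0,24,0],[0,0,0,4,0],[0,0,0,0,0],[0,0,0,0,0]]'
python3 - <<'E'
from h import *
p,d=snap("side"); W=cloud("side",d); print(r.sense()["tool_pos"])
q=W[(abs(W[...,0]-480)<14)&(W[...,1]>218)&(W[...,1]<236)&(W[...,2]>18)&(W[...,2]<55)]; print(np.percentile(q[:,2],[0,5,95,100]).round(1))
for lo in(22,27,32,37):
    b=q[(q[:,2]>lo)&(q[:,2]<lo+5)]
    if len(b)>8: print(lo,len(b),least_squares(lambda t:np.hypot(b[:,0]-t[0],b[:,1]-t[1])-18,[480,214],loss='soft_l1').x.round(1))
u,v=proj("side",(481,214,40)).astype(int)
cv2.imwrite("pics/s6.png",cv2.resize(p[v-80:v+70,u-90:u+90],None,fx=4,fy=4))
E
```

```text
time: 22.0
tool_pos: [481.9, 215.0, -3.9]
tcp_rot: [-180.0, -0.2, -0.0]
ft_force: [0.5, -0.2, -0.5]
finger_gap: 33.9
[482.19767244 215.25760529  -3.55730038]
[24.7 27.8 54.4 54.9]
27 31 [483.  211.9]
32 36 [482.9 211.9]
37 32 [482.5 212.2]
```

View pics/s6.png

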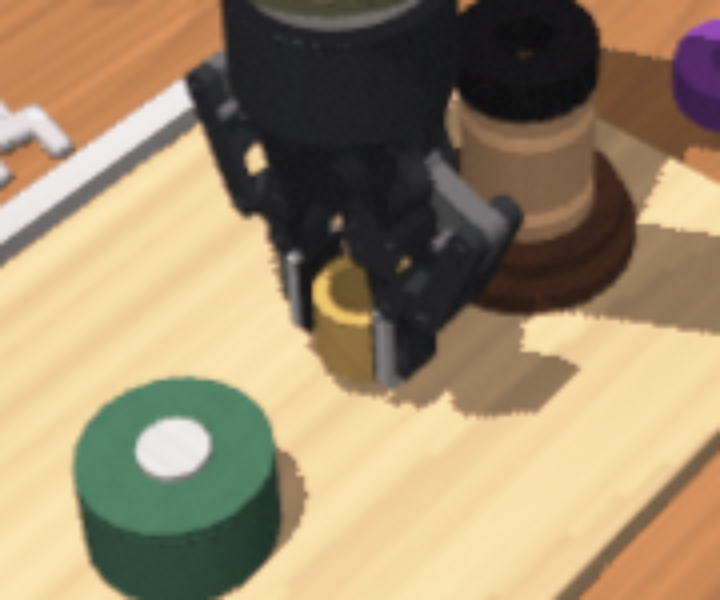

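The ferrule is upright, about 2 mm off in x and 2.7 mm in y. I correct that and lower it.

```bash
python3 -m pendant '[[0,-2.2,-2.7,4,0],[0,0,0,4,0],[0,0,0,1,0],[0,0,0,0,0],[0,0,0,0,0]]'
python3 -m pendant '[[0,0,0,1,0],[0,0,0,0,0]]'
python3 -m pendant '[[0,0,0,1,0],[0,0,0,0,0]]'
```

```text
time: 22.55
tool_pos: [478.0, 217.8, -14.8]
tcp_rot: [180.0, 0.0, 0.0]
ft_force: [-0.2, -0.4, -1.2]
finger_gap: 33.9
time: 22.75
tool_pos: [478.2, 217.9, -15.2]
tcp_rot: [-180.0, -0.0, 0.0]
ft_force: [-3.6, -0.4, 6.6]
finger_gap: 33.8
time: 22.95
tool_pos: [478.2, 217.9, -15.2]
tcp_rot: [180.0, 0.0, 0.0]
ft_force: [-9.0, -3.3, 16.7]
finger_gap: 34.0
```

```bash
cat > m.py <<'E'
from h import *
p,d=snap("side"); W=cloud("side",d); print(r.sense()["tool_pos"])
q=W[(abs(W[...,0]-480)<14)&(W[...,1]>218)&(W[...,1]<240)&(W[...,2]>17)&(W[...,2]<45)]
for lo in(17,22,27,32,37):
    b=q[(q[:,2]>lo)&(q[:,2]<lo+5)]
    if len(b)>8: print(lo,len(b),least_squares(lambda t:np.hypot(b[:,0]-t[0],b[:,1]-t[1])-18,[480,214],loss='soft_l1').x.round(1))
E
python3 -m pendant '[[0,0,0,-2.2,0],[0,0,0,0,0]]'; python3 m.py
```

```text
time: 23.15
tool_pos: [478.5, 217.9, -14.3]
tcp_rot: [-180.0, -0.0, -0.0]
ft_force: [0.7, -0.2, -0.6]
finger_gap: 34.1
[478.23452256 217.87364073 -14.55960005]
17 28 [479.7 215.1]
22 31 [479.3 215.2]
27 30 [479.6 215.3]
32 39 [479.2 214.9]
37 36 [478.1 214.5]
```

```bash
python3 -m pendant '[[0,1,0,0,0],[0,0,0,1.2,0],[0,0,0,0,0]]'
python3 -m pendant '[[0.5,0,0,0,0],[0.55,0,0,0,0],[0.7,0,0,0,0],[0.9,0,0,0,0],[1,0,0,0,0],[1,0,0,-30,0],[1,0,0,-40,0],[1,0,0,-45,0],[1,0,0,-45,0],[1,0,0,0,0]]'
python3 -m pendant '[[1,0,30,0,0],[1,5,45,0,0],[1,8,48,0,0],[1,8,48,0,0],[1,8,48,0,0],[1,8,48,0,0],[1,8,48,0,0],[1,8,48,0,0],[1,8,48,0,0],[1,8,48,0,0]]'
python3 - <<'E'
from h import *
for c in("top","side"):
    p,d=snap(c); print(c,measure(c,d,(480,215),38,50,30),"collar",measure(c,d,(480,125),111,125,45))
    if c=="side": print("finial",measure(c,d,(557,-281),30,54,35))
s=r.sense(); print(s["tool_pos"],s["time"])
E
```

```text
time: 23.5
tool_pos: [479.2, 217.8, -15.2]
tcp_rot: [180.0, 0.0, 0.0]
ft_force: [-4.9, -0.7, 9.0]
finger_gap: 33.8
time: 24.5
tool_pos: [483.6, 219.4, 152.3]
tcp_rot: [-179.8, -0.7, 0.0]
ft_force: [0.9, -0.8, 0.3]
finger_gap: 85.4
time: 25.5
tool_pos: [547.9, -243.2, 143.6]
tcp_rot: [-180.0, 0.0, -0.0]
ft_force: [0.2, 0.5, 0.4]
finger_gap: 85.4
top [142.  479.7 214.5  36.  479.8 213.9  43.5] collar [524.  480.7 125.1  53.8 480.3 125.2 115.9]
side [308.  479.  215.5  38.3 478.4 216.9  42.9] collar [710.  479.2 125.   58.  478.6 128.6 115.7]
finial [ 252.   555.3 -277.8   43.   552.8 -272.9   40.3]
[ 547.57162506 -246.94085606  143.06847296] 25.6
```

The ferrule reads (479.7, 214.4) against a target of (480.5, 214.3), which is good. I turn 90° for the finial so the jaws open along y, clear of tin and fence.

```bash
python3 -m pendant '[[1,0,0,0,8.2],[1,0,0,0,8.2],[1,0,0,0,8.2],[1,0,0,0,8.2],[1,0,0,0,8.2],[1,0,0,0,8.2],[1,0,0,0,8.2],[1,0,0,0,8.2],[1,0,0,0,8.2],[1,0,0,0,8.2]]'
python3 -m pendant '[[1,0,0,0,8],[1,0,0,0,0],[1,0,0,0,0]]'
python3 - <<'E'
from h import *
p,d=snap("side"); W=cloud("side",d)
b=W[(W[...,2]>15)&(W[...,2]<35)&(np.hypot(W[...,0]-557,W[...,1]+281)<30)&(p[...,2]>2.0*p[...,1])]
print(len(b),least_squares(lambda t:np.hypot(b[:,0]-t[0],b[:,1]-t[1])-21,[557,-281],loss='soft_l1').x.round(1))
s=r.sense();print(s["tool_pos"],s["tcp_rot"],s["joint_pos"])
E
```

```text
time: 26.6
tool_pos: [547.9, -240.6, 143.5]
tcp_rot: [180.0, 0.0, -82.3]
ft_force: [0.9, 0.2, 0.7]
finger_gap: 85.5
time: 26.9
tool_pos: [548.0, -240.8, 143.8]
tcp_rot: [180.0, 0.0, -89.7]
ft_force: [0.4, 0.6, 0.7]
finger_gap: 85.4
167 [ 557.7 -282.1]
[ 547.99456052 -240.87068726  143.88249553] [ 1.79984613e+02  1.38921083e-02 -8.97563121e+01] [-2.86377215e+01  9.03033531e+00  8.93123356e+01  4.78256852e-03
  8.16775124e+01  6.11178957e+01]
```

```bash
python3 -m pendant '[[1,20,-5,0,0],[1,21.2,-4.7,0,0],[1,0,0,30,0],[1,0,0,40,0],[1,0,0,40,0],[1,0,0,35,0],[1,0,0,18,0],[1,0,0,4,0],[1,0,0,0,0],[1,0,0,0,0]]'
python3 -m pendant '[[0.5,0,0,0,0],[0.4,0,0,0,0],[0.2,0,0,0,0],[0.1,0,0,0,0],[0.1,0,0,0,0],[0.1,0,0,0,0],[0.1,0,0,0,0]]' 40
```

```text
time: 27.95
tool_pos: [559.0, -283.1, -21.0]
tcp_rot: [-179.9, -0.1, -89.9]
ft_force: [-0.2, -0.8, 0.5]
finger_gap: 85.6
time: 28.65
tool_pos: [558.5, -282.8, -21.7]
tcp_rot: [-179.9, -0.0, -90.0]
ft_force: [-1.2, 1.3, 6.4]
finger_gap: 40.5
```

```bash
python3 -m pendant '[[0,0,0,-5,0],[0,0,0,-20,0],[0,0,0,-40,0],[0,0,0,-45,0],[0,-20,0,-30,0],[0,-40,0,0,0],[0,-48,0,0,0],[0,-48,0,0,0],[0,-48,0,0,0],[0,-48,0,0,0]]'
python3 -m pendant '[[0,-48,0,0,0],[0,-48,0,0,0],[0,-48,0,0,0],[0,-48,0,0,0],[0,-48,0,0,0],[0,-40,-4,0,0],[0,-30,0,0,0],[0,-15,0,0,0],[0,0,0,0,0],[0,0,0,0,0]]'
```

```text
time: 29.65
tool_pos: [557.2, -28.6, 117.2]
tcp_rot: [180.0, 0.0, -90.0]
ft_force: [0.1, -0.1, 0.1]
finger_gap: 40.7
time: 30.65
tool_pos: [561.6, 293.8, 116.9]
tcp_rot: [180.0, -0.1, -90.0]
ft_force: [-0.1, -0.7, -0.4]
finger_gap: 40.3
```

```bash
python3 -m pendant '[[0,-10,-1.5,10,0],[0,0,0,30,0],[0,0,0,35,0],[0,0,0,28,0],[0,0,0,10,0],[0,0,0,4,0],[0,0,0,0,0],[0,0,0,0,0]]'
python3 - <<'E'
from h import *
p,d=snap("side"); W=cloud("side",d); print(r.sense()["tool_pos"])
q=W[(W[...,2]>18)&(W[...,2]<75)&(np.hypot(W[...,0]-563,W[...,1]-304)<32)&(p[...,2]>2.0*p[...,1])&(p[...,2]>40)]
print(len(q),np.percentile(q[:,2],[1,99]))
for lo in(28,35,42):
    b=q[(q[:,2]>lo)&(q[:,2]<lo+8)]
    if len(b)>10: print(lo,len(b),least_squares(lambda t:np.hypot(b[:,0]-t[0],b[:,1]-t[1])-21,[563,304],loss='soft_l1').x.round(1))
cv2.imwrite("pics/s7.png",cv2.resize(p[260:430,90:270],None,fx=3.5,fy=3.5))
E
```

```text
time: 31.45
tool_pos: [564.7, 305.1, 2.1]
tcp_rot: [-179.8, 0.1, -90.0]
ft_force: [0.2, -0.3, -0.2]
finger_gap: 40.4
[564.84959297 305.23226915   2.33103197]
794 [29.10743739 73.37436498]
28 51 [566.7 304. ]
35 64 [564.1 305.1]
42 94 [564.  305.1]
```

View pics/s7.png

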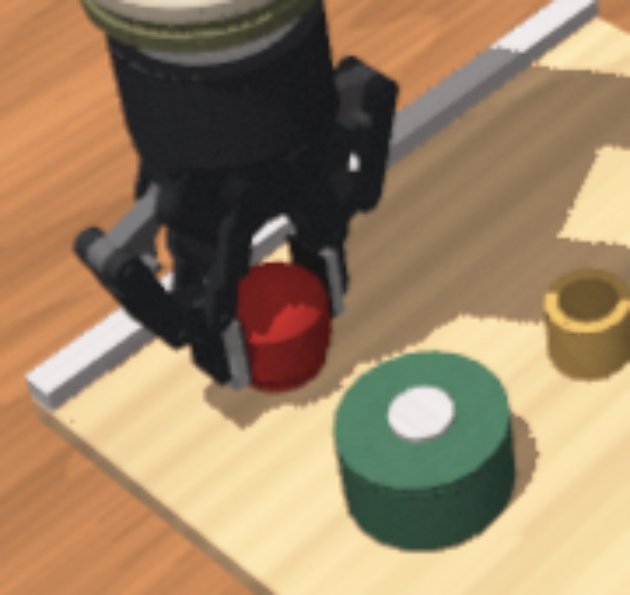

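The finial is upright behind the tin with room to the fence. A small correction, then I lower it.

```bash
python3 -m pendant '[[0,1,0.5,5,0],[0,0,0,4.5,0],[0,0,0,0,0],[0,0,0,0,0]]'
python3 -m pendant '[[0,0,0,1,0],[0,0,0,1,0],[0,0,0,0,0]]'
python3 -m pendant '[[0,0,0,0.8,0],[0,0,0,0,0]]'
```

```text
time: 31.9
tool_pos: [562.4, 303.5, -9.6]
tcp_rot: [180.0, -0.0, -90.0]
ft_force: [0.2, 0.2, -0.2]
finger_gap: 40.7
time: 32.2
tool_pos: [562.9, 303.7, -10.7]
tcp_rot: [-180.0, 0.0, -90.0]
ft_force: [-1.6, -1.1, 3.4]
finger_gap: 40.4
time: 32.4
tool_pos: [563.0, 303.8, -10.7]
tcp_rot: [-180.0, 0.0, -90.0]
ft_force: [-6.1, -2.5, 10.8]
finger_gap: 40.5
```

Contact at (563, 303.8), so I release, lift and move clear towards the robot's right for the check.

```bash
python3 -m pendant '[[0.55,0,0,0,0],[0.6,0,0,0,0],[0.75,0,0,0,0],[0.9,0,0,0,0],[1,0,0,0,0],[1,0,0,-30,0],[1,0,0,-40,0],[1,0,0,-45,0],[1,0,0,-45,0],[1,0,0,-20,0]]'
python3 -m pendant '[[1,40,0,0,0],[1,48,0,0,0],[1,48,0,0,0],[1,48,0,0,0],[1,48,0,0,0],[1,48,0,0,0],[1,48,0,0,0],[1,48,0,0,0],[1,40,0,0,0],[1,20,0,0,0]]'
python3 - <<'E'
from h import *
D={}
for c in("top","side"):
    p,d=snap(c);D[c]=p
    for n,g in {"finial":((563,304),40,66,32),"ferrule":((480,215),38,50,30),"collar":((480,125),111,125,45),"tin":((480,304),53,62,50)}.items(): print(c,n,measure(c,d,*g))
    if c=="side":
        W=cloud(c,d)
        for n,g,lo,hi,rad in(("finial",(563,304),29,46,21),("column",(480,125),58,80,25),("tin",(480,304),20,50,33)):
            b=W[(W[...,2]>lo)&(W[...,2]<hi)&(np.hypot(W[...,0]-g[0],W[...,1]-g[1])<rad+12)]
            print(n,len(b),least_squares(lambda t:np.hypot(b[:,0]-t[0],b[:,1]-t[1])-rad,g,loss='soft_l1').x.round(1))
cv2.imwrite("pics/f.png",np.hstack([cv2.resize(D["side"][180:420,90:410],(400,300)),cv2.resize(D["top"][110:350,110:430],(400,300))]))
s=r.sense();print(s["time"],s["tool_pos"],s["ft_force"])
E
```

```text
time: 33.4
tool_pos: [565.0, 304.6, 173.9]
tcp_rot: [-179.6, 0.2, -90.0]
ft_force: [1.1, 0.3, 0.6]
finger_gap: 85.5
time: 34.4
tool_pos: [562.3, -135.9, 167.9]
tcp_rot: [-180.0, -0.1, -90.2]
ft_force: [-0.1, 0.2, -0.1]
finger_gap: 85.3
top finial [339.  561.9 303.1  42.9 560.1 300.7  52.8]
top ferrule [145.  479.9 214.2  36.  479.5 213.9  43.3]
top collar [527.  480.6 125.3  53.8 480.4 125.1 115.8]
top tin [605.  479.8 303.9  65.9 479.3 302.8  55.4]
side finial [653.  559.8 305.2  41.8 555.2 308.4  52.1]
side ferrule [314.  479.6 215.7  38.2 478.4 217.1  42.8]
side collar [710.  478.8 126.4  56.6 478.6 128.6 115.7]
side tin [1470.   479.6  305.2   67.4  479.2  306.2   55. ]
finial 266 [562.3 303.8]
column 361 [480.5 125.3]
tin 741 [480.5 304.8]
34.5 [ 562.43085622 -135.40082766  167.7807244 ] [ 0.66229959  0.1893849  -0.63771404]
```

View pics/f.png

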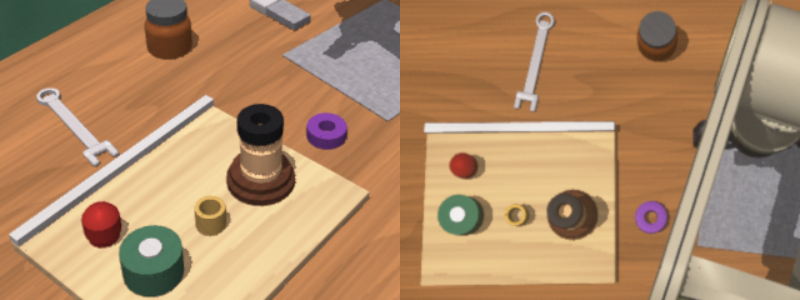

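The final picture shows everything upright and released: the stack at (260,150), the ferrule at (210,215) between tin and base, and the finial at (100,222) behind the tin. The bystanders look undisturbed.

```bash
python3 -c "from bench import hand_in; print(hand_in())"
```

```text
the job is handed in; nothing more can be done
None
```

I set out all four parts in the order asked and handed the job in at about 34.5 s. The robot was clear of everything, and no wrist force I read went above about 20 N.

What the last camera checks showed:

| Part | Result |
|---|---|
| Column | centred on the base within about 1 mm |
| Collar (the black ring on the mat) | flat on top of the column, within about 1 mm in the top view; the side camera read 1–1.7 mm off |
| Ferrule | within about 1 mm of the midpoint between base and tin |
| Finial | 82 mm behind the tin's centre; gap about 28 mm to the widest part of its body and 31 mm to its foot; sideways error under 1 mm |

The wrench and the wax jar looked untouched in the last picture. The brush was mostly outside that crop, and I did not measure any of the three again.

Two things disagreed with the data given:
- **Fingertips:** they sat about 33 mm farther behind the TCP than stated, so I measured them and lowered the grasps to suit. The column had already been picked up by then, so it was held near its top.
- **Finger gap:** it read about 2 mm too small on every part.

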